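Show a stained culture flask to the bench camera

ROBOT

A 7-joint arm with a two-finger parallel gripper is mounted at the origin on the work surface. World frame = base frame: x ahead of the robot, y to its left, z up, the work surface at z = 0. Lengths are in m, angles in rad, forces in N, time in s.
With the tool pointing down it reaches from about 0.4 to 0.925 m from the base axis. Payload 5.6 kg.
Tool frame: the origin (TCP) lies midway between the tips of the shut fingers; the grasp point (between the pads) lies 19 mm behind it (r.grip_point_offset is the distance from the TCP to the grasp point, in m); z points along the fingers, y is the direction in which the jaws open and shut (so a half turn about z gives the same grasp; the last joint's range is limited). The gripper opens to 85 mm and grips with 20 to 120 N. Pads are 22 mm wide; open, the fingers measure 114 mm over their backs; the gripper's body (76 mm by 85 mm) begins 54 mm behind the grasp point. The pads swing forward as they close: fully open they stand 13 mm farther back than shut.
Start: joints at [1.088, 0.468, -0.012, 1.603, 0.006, 1.071, -0.056], TCP at [0.277, -0.588, 0.231] pointing down, gripper open.
Joint ranges: [-2.53, 2.53], [-0.31, 2.02], [-1.57, 1.55], [0.28, 2.44], [-1.29, 4.43], [0.15, 1.84], [-2.92, 2.92]. Speed limits (rad/s): [2.57, 2.57, 3.14, 3.14, 3.14, 3.14, 3.14].

INTERFACE

Orientations are given as a unit quaternion [w, x, y, z].
In Python, from workcell import r gives the robot as it stands.
- The arm moves only by the shell command python3 -m handwheel 'ROWS' [FORCE]. ROWS is JSON, one flat list of numbers, 7 for each row, row after row: the shift along the world's x, y, z in m, then the turn, a rotation vector about the world's x, y, z in degrees, then the opening, from -1 (shut) to 1 (fully open). In form: [x, y, z, wx, wy, wz, claw, x, y, z, wx, wy, wz, claw, ...]. A call has exactly 8 rows; each row shifts and turns the pose as measured when the row begins; what a row does not reach is not made up. A row lasts 1/12 s, in which the tool goes at most 41.7 mm and 7.16 degrees, less where a joint would pass 70% of its speed; a pose out of reach is approached as far as the arm can. A call with a gripper value outside its range is refused whole. The fingers move at their own pace and stop on an object; FORCE is the grip in N (left out, the last holds). Time passes only in rows, so rows that do not move let the fingers close, or fill a call up. It gives the time, the measured TCP pose, the force and the opening at its end, in the units of the state.
- r.get_state(): the state, without advancing time (a new reading comes with each control period).
- r.snapshot(name): name is "scene" or "top" or "wrist"; returns a dict with "img" (400x640x3 uint8, blue, green, red), "depth" (400x640 float32, m along the optical axis (not along the pixel's ray), 0 where there is no reading), "vertical_fov" (degrees; the focal length in pixels is half the picture's height over the tangent of half this angle, whatever the lens; pixels are square), "cx", "cy" (the principal point, pixels), "xyz" and "attitude" of the camera in the world. Camera axes: x right, y down, z forward; pixel columns grow to the right and rows downward; lengths in m; the calibration is good to about 2 mm. The wrist camera is an equidistant fisheye: a pixel r from the principal point sees the ray r / f radians off the axis. A picture is of the moment at which its call begins.
- r.job_done(): hands the job in, once; it reports no verdict.
Trained networks look in the newest picture that a camera, given by its name, has taken for a name from the list of things; names that differ only in an ending like _2 or _b are one class to them, and where a whole thing is asked for, a point or a joint stands for the part that bears it (a point fixed in the world has none). Each returns a list of dicts, best first, with "conf" (0 to 1); they miss things now and then, are a little off and sometimes report something else, mostly with a low value. They report only what shows in the picture. A call takes as long as a camera call. They do not tell look-alikes from the thing itself.
- r.look_for(thing, camera): "xyz" ([x, y, z] in m, in world coordinates, good to about 4 mm: the middle of the surface that is visible of it).
- r.masks_of(thing, camera): "pixels" (400x640 bool, what is visible of it).
The state is a dict: "time": time; "qpos": joint angles; "qvel": joint speeds; "effort": joint torques, N m; "tool_pos": TCP position; "orientation": TCP orientation; "ft_force": force on the tool from outside, world axes, zero at the start; "torque": the same for the moment, N m; "finger_gap": finger opening in m.
Only numpy, scipy, OpenCV 4.12 (cv2) and the standard library are available. Lean on these libraries where they do the work, as an engineer would, in place of code of your own. Each camera call takes 0.05 s, during which the arm holds its last target. There are 200 camera calls.

TASK

Take the smaller of the two culture flasks out of the basket, turn it so that its growth face (the broad face on the side that its cap leans away from) looks straight into the lens of the bench camera, and hold it up there for the picture: cap uppermost, the middle of the growth face centred on the lens and 15 cm in front of it, square to it in every direction even where the camera looks downward. Finish while still holding it, quite still; do not touch the camera or its stand, and leave the larger flask and the other things on the bench where they are.

Things in the scene. Friction and masses are not known exactly. Their poses are not given: they have to be found in the camera images.
- flask: Smaller flask, clear plastic, dark spots on growth face, empty, 40 g, standing cap up in the basket. 51 mm wide (y), 24 mm thick (x) up to z 60 mm; shoulders narrow to 22 mm at z 76 mm; round cap 25 mm across, 20 mm long, 102 mm overall. Neck and cap lean 0.35 rad towards -x. Origin: centre of its flat foot. Axes: z up to the cap, x square out of the growth face, y along the width
- flask_face (a point): the middle of the small flask's growth face: 12 mm along +x and 30 mm along +z from the flask's origin; same axes as the flask
- flask_cap (a point): centre of the small flask's cap, 9.5 mm along -x and 92.7 mm along +z from the flask's origin; good place to grip, with the fingers closing along the flask's y axis; same axes as the flask
- big_flask: the larger culture flask, same shape and materials, 84 mm wide, 36 mm thick, 150 mm tall to its cap, 90 g, standing in the basket beside the small one, about 130 mm away centre to centre; leave it standing. Origin: centre of the end wall it stands on; axes as for the small flask
- basket: Pink perforated plastic basket, fixed, 300 mm (x) by 200 mm (y), 60 mm high, floor and walls 4 mm thick. Origin: centre of its underside; z up. The two flasks stand on its floor near its long middle line, each about 65 mm from its centre, one towards each end; either may be at either end
- camera_stand: Camera stand, fixed: base plate 170 mm (x) by 150 mm (y), 14 mm thick; steel post 18 mm thick, 333 mm high, at x +95 mm. A clamp on the post carries the camera, which looks to the stand's -x side, set at a varying height (180 to 260 mm) and tilted down by 2 to 17 degrees. Origin: on the plate's underside, 35 mm in front (-x) of its centre; z up. Do not touch
- lens (a point): Middle of the lens front, level with the face of its 62 mm ring light; the 50 mm wide camera reaches 117 mm back from here. Axes: the camera looks along -x (towards the robot and somewhat down), y is level, z the picture's upright. Shown rightly, the flask's axes are parallel to these and the middle of its growth face lies at -150 mm on x, 0 on y and z
- tip_box: closed box of pipette tips, 85 x 120 x 73 mm high, on the bench; origin at the centre of its underside; leave alone
- tape_roll: roll of tape lying flat, 90 mm across, 19 mm high, hole 52 mm; origin at the centre of its underside; leave alone
- bottle: small closed bottle with an orange cap, 56 mm across, 115 mm tall, standing on the bench; origin at the centre of its underside; leave alone
Mind the look-alikes: they are no part of the job. Leave any black or yellow look-alike of the big_flask alone.

How it is judged:
By the outcome, as a careful person would: the job done as asked, in the order asked, and still so for the second after the job is handed in, while the arm keeps its last pose, push and grip.
It also fails if it takes over 42 s, if anything falls off the work surface, if the arm or the gripper's body presses on something with over 40 N, if the wrist force passes 120 N, or if a joint passes its speed limit or range.

## Working session

There is one attempt and no reset: what is moved stays moved. The work goes in short steps, Python scripts to look and compute and a shell command to move; the robot and the scene stay as the last step left them, time stands still between calls to the robot, and variables do not carry over. Pictures are saved under pics/ and viewed, about 8 in all and at most 12, crops included, and the job is handed in when it is done.

```bash
mkdir -p pics; ls; cat > h.py <<'E'
import numpy as np, cv2
from scipy.spatial.transform import Rotation as R
from workcell import r
def rot(q): return R.from_quat([q[1],q[2],q[3],q[0]])
def att(s):
    a=np.array(s["attitude"],float)
    return a if a.shape==(3,3) else rot(a).as_matrix()
def cloud(s):
    d=s["depth"]; f=d.shape[0]/2/np.tan(np.radians(s["vertical_fov"])/2)
    v,u=np.indices(d.shape)
    p=np.stack([(u-s["cx"])/f*d,(v-s["cy"])/f*d,d],-1)
    w=p@att(s).T+np.array(s["xyz"]); w[d==0]=np.nan
    return w
E
python3 - <<'E'
from h import *
print(r.get_state())
for c in ["scene","top"]:
    s=r.snapshot(c); cv2.imwrite(f"pics/{c}0.png",s["img"])
    print(c,s["xyz"],s["attitude"],s["vertical_fov"],s["cx"],s["cy"])
    for t in ["flask","flask_cap","big_flask","basket","camera_stand","lens","bottle","tip_box","tape_roll"]:
        print(t,[(np.round(o["xyz"],3).tolist(),round(o["conf"],2)) for o in r.look_for(t,c)][:4])
E
```

```text
pics
{'time': 0.0, 'qpos': array([ 1.08797948,  0.46836456, -0.01160837,  1.60364301,  0.00601555,
        1.07139829, -0.05629313]), 'qvel': array([-0.0008572 ,  0.0018206 , -0.00072425, -0.00047146,  0.00037206,
        0.00032632, -0.00179221]), 'effort': array([-1.49217271e-03, -5.32384300e+01,  2.15165148e-02, -2.51306570e+01,
        1.15634772e-02,  7.83855416e-03, -1.33775376e-05]), 'tool_pos': array([ 0.27644854, -0.58765655,  0.2303385 ]), 'orientation': array([-8.50734902e-04,  9.75921906e-01,  2.18118413e-01, -2.59565127e-04]), 'ft_force': array([ 1.31680884, -0.60543865, -0.02262268]), 'torque': array([-0.02437795,  0.02677527,  0.0090321 ]), 'finger_gap': 0.08524064006694926}
scene [ 1.32812143 -0.07847066  0.90081965] [-0.29534104  0.7031923   0.59442304 -0.25486372] 48.74168409620693 315.1114207316302 205.13943714305668
flask [([0.618, 0.238, 0.057], 0.84)]
flask_cap [([0.617, 0.242, 0.057], 0.7)]
big_flask [([0.486, 0.265, 0.077], 0.92), ([0.305, 0.334, 0.087], 0.75), ([0.535, 0.465, 0.075], 0.75), ([0.426, -0.026, 0.014], 0.75)]
basket [([0.568, 0.236, 0.002], 0.83)
[... 202 characters left out ...]
_roll [([0.426, -0.025, 0.017], 0.71)]
top [0.35246782 0.02054998 1.34837219] [ 0.06340027 -0.69812245  0.71187988 -0.04280749] 43.23064084866168 323.81715562250616 201.3131991346937
flask [([0.606, 0.243, 0.077], 0.86)]
flask_cap [([0.605, 0.239, 0.072], 0.85)]
big_flask [([0.51, 0.463, 0.1], 0.97), ([0.608, 0.241, 0.072], 0.73), ([0.283, 0.334, 0.108], 0.67), ([0.469, 0.266, 0.116], 0.58)]
basket [([0.544, 0.248, 0.007], 0.73), ([0.608, 0.24, 0.077], 0.2)]
camera_stand [([0.736, -0.206, 0.018], 0.57)]
lens [([0.711, -0.208, 0.252], 0.65)]
bottle [([0.373, -0.266, 0.079], 0.95)]
tip_box [([0.51, -0.374, 0.076], 0.87)]
tape_roll [([0.416, -0.028, 0.017], 0.75), ([0.511, -0.37, 0.076], 0.65)]
```

View pics/scene0.png

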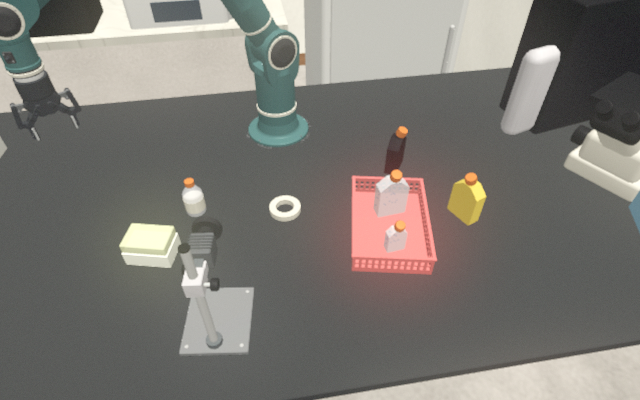

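View pics/top0.png

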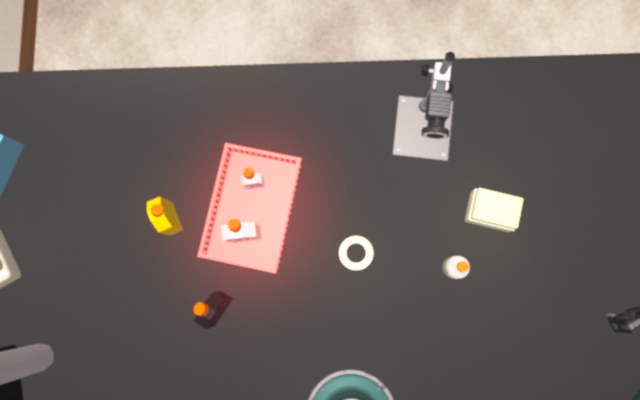

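The scene view shows the small flask at about (397,238), with the larger one at (391,195). The black and yellow look-alikes stand outside the basket. The top view shows the small flask's cap at (249,173), and the camera lens at (435,130) facing the robot. Next I'll measure orientations from the depth data.

```bash
python3 - <<'E'
from h import *
ims=[]
for c,(u0,u1,v0,v1),t2 in [("scene",(350,440,170,275),None),("top",(205,300,140,275),None)]:
    s=r.snapshot(c); np.savez(f"{c}.npz",**{k:np.array(s[k]) for k in s})
    W=cloud(s)
    cr=s["img"][v0:v1,u0:u1]; ims.append(cv2.resize(cr,(390,int(390*cr.shape[0]/cr.shape[1])),interpolation=cv2.INTER_CUBIC))
    for t in ["flask","camera_stand","basket","lens"]:
        ms=r.masks_of(t,c)
        for m in ms[:2]:
            p=m["pixels"]; P=W[p]; P=P[~np.isnan(P[:,0])]
            print(c,t,round(m["conf"],2),p.sum(),len(P),np.round(np.percentile(P,[2,50,98],axis=0),3).tolist())
        if ms: np.save(f"m_{c}_{t}.npy",ms[0]["pixels"])
    m=np.load(f"m_{c}_flask.npy"); hsv=cv2.cvtColor(s["img"],cv2.COLOR_BGR2HSV)
    org=m&(hsv[...,0]>4)&(hsv[...,0]<16)&(hsv[...,1]>150)
    print("cap",org.sum(),np.round(np.nanmedian(W[org],0),4))
    P=W[m&~org];print(np.round(P[::max(1,len(P)//40)],3).tolist())
H=max(i.shape[0] for i in ims)
cv2.imwrite("pics/crop.png",np.hstack([cv2.copyMakeBorder(i,0,H-i.shape[0],0,0,0) for i in ims]))
E
```

```text
scene flask 0.9 568 568 [[0.599, 0.22, 0.004], [0.619, 0.24, 0.054], [0.63, 0.271, 0.108]]
scene camera_stand 0.95 6749 6732 [[0.675, -0.286, 0.007], [0.775, -0.211, 0.015], [0.837, -0.142, 0.318]]
scene basket 0.7 5530 5512 [[0.376, 0.129, -0.0], [0.566, 0.235, 0.005], [0.701, 0.37, 0.061]]
scene basket 0.25 536 536 [[0.601, 0.22, 0.006], [0.619, 0.239, 0.053], [0.63, 0.269, 0.107]]
scene lens 0.92 1338 1337 [[0.637, -0.232, 0.147], [0.726, -0.203, 0.249], [0.777, -0.176, 0.259]]
cap 21 [0.6266 0.2385 0.0981]
[[0.612, 0.242, 0.11], [0.616, 0.244, 0.106], [0.617, 0.255, 0.102], [0.53, 0.261, 0.002], [0.625, 0.257, 0.103], [0.629, 0.253, 0.104], [0.63, 0.253, 0.101], [0.596, 0.224, 0.064], [0.608, 0.268, 0.067], [0.627, 0.241, 0.089], [0.611, 0.227, 0.071], [0.618, 0.258, 0.073], [0.621, 0.233, 0.078], [0.619, 0.27, 0.068], [0.62, 0.243, 0.07], [0.61, 0.22, 0.06], [0.619, 0.252, 0.063], [0.621, 0.224, 0.067], [0.619, 0.26, 0.059], [0.62, 0.233, 0.061], [0.618, 0.269, 0.052], [0.62, 0.242, 0.056], [0.613, 0.221, 0.047], [0.619, 0.253, 0.049], [0.623, 0.228, 0.053], [0.619, 0.265, 0.042
[... 1131 characters left out ...]
, [0.614, 0.22, 0.054], [0.608, 0.255, 0.08], [0.607, 0.237, 0.081], [0.609, 0.221, 0.066], [0.605, 0.258, 0.078], [0.605, 0.24, 0.076], [0.607, 0.224, 0.066], [0.604, 0.261, 0.074], [0.602, 0.242, 0.082], [0.603, 0.225, 0.073], [0.602, 0.265, 0.071], [0.599, 0.245, 0.081], [0.6, 0.228, 0.072], [0.6, 0.269, 0.064], [0.597, 0.248, 0.078], [0.599, 0.232, 0.065], [0.607, 0.22, 0.025], [0.596, 0.252, 0.069], [0.599, 0.236, 0.055], [0.601, 0.22, 0.038], [0.596, 0.254, 0.058], [0.598, 0.238, 0.042], [0.6, 0.221, 0.03], [0.596, 0.256, 0.044], [0.598, 0.241, 0.027], [0.6, 0.223, 0.017], [0.597, 0.257, 0.024], [0.597, 0.239, 0.019], [0.594, 0.268, 0.023], [0.596, 0.251, 0.014], [0.594, 0.263, 0.009]]
```

View pics/crop.png

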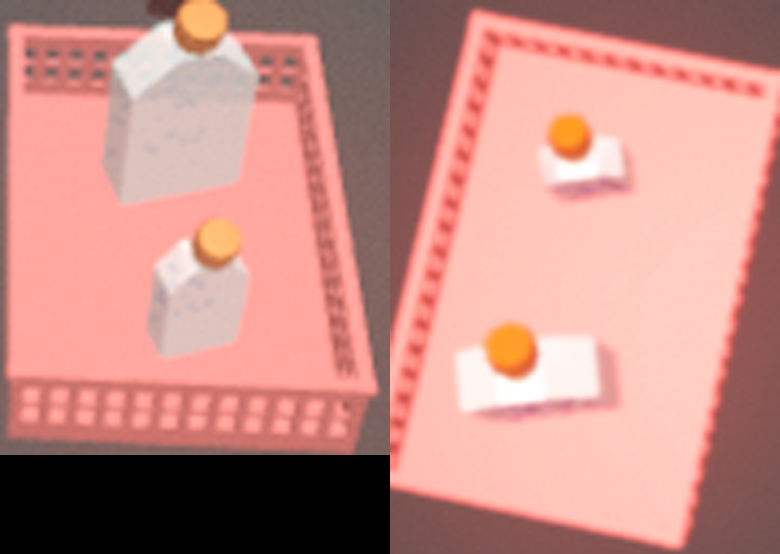

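The cap leans towards world +x and the spots show on the robot side, so the growth face currently looks towards -x. It needs about a half turn. Now I'll fit the flask yaw and the lens pose.

```bash
python3 - <<'E'
from h import *
S={c:dict(np.load(f"{c}.npz")) for c in ["scene","top"]}
s=r.snapshot("wrist"); np.savez("wrist0.npz",**{k:np.array(s[k]) for k in s}); cv2.imwrite("pics/w0.png",s["img"])
print("wrist",s["xyz"],s["attitude"],s["vertical_fov"],s["cx"],s["cy"])
vis=[]
for c in S:
    W=cloud(S[c]); 
    box=(np.abs(W[...,0]-.75)<.14)&(np.abs(W[...,1]+.21)<.12)
    # plate
    pl=box&(np.abs(W[...,2]-.014)<.007)&(S[c]["img"].min(-1)>80)
    q=W[pl][:,:2]; rc=cv2.minAreaRect((q*1000).astype(np.float32)); print(c,"plate",pl.sum(),rc)
    b=box&(W[...,2]>.12)&(W[...,0]>.5); P=W[b]
    print(c,"body",len(P),np.round(np.percentile(P,[1,50,99],axis=0),3).tolist())
    # flask minrect (z>0.012) within area
    fl=(np.abs(W[...,0]-.61)<.035)&(np.abs(W[...,1]-.244)<.04)&(W[...,2]>.012)&(W[...,2]<.066)
    q=W[fl]; print(c,"flask",len(q),cv2.minAreaRect((q[:,:2]*1000).astype(np.float32)))
    v,u=np.where(b); v0,v1,u0,u1=max(v.min()-10,0),v.max()+10,u.min()-10,u.max()+30
    cr=S[c]["img"][v0:v1,u0:u1]; print(u0,u1,v0,v1); vis.append(cv2.resize(cr,(390,int(390*cr.shape[0]/cr.shape[1])),interpolation=cv2.INTER_CUBIC))
H=max(i.shape[0] for i in vis)
cv2.imwrite("pics/cam.png",cv2.resize(np.hstack([cv2.copyMakeBorder(i,0,H-i.shape[0],0,0,0) for i in vis]+[]),None,fx=.99*min(1,600/H),fy=.99*min(1,600/H)))
E
```

```text
wrist [ 0.33636932 -0.55921083  0.37421036] [ 0.11260797  0.83664107 -0.5312262  -0.07176268] 65.70646984690485 323.1149926405683 197.68388728281454
scene plate 3623 ((751.4320678710938, -213.7449493408203), (150.69186401367188, 173.00804138183594), 81.7751693725586)
scene body 2672 [[0.671, -0.242, 0.131], [0.783, -0.213, 0.249], [0.833, -0.176, 0.333]]
scene flask 314 ((609.3178100585938, 245.1085205078125), (30.99628257751465, 52.533329010009766), 7.31751012802124)
168 252 207 329
top plate 2333 ((752.6401977539062, -213.88072204589844), (150.542724609375, 171.7221221923828), 82.05308532714844)
top body 1825 [[0.665, -0.241, 0.205], [0.745, -0.211, 0.252], [0.829, -0.176, 0.334]]
top flask 124 ((607.719970703125, 244.8524932861328), (25.757959365844727, 52.24057388305664), 9.025166511535645)
411 484 42 148
```

View pics/w0.png

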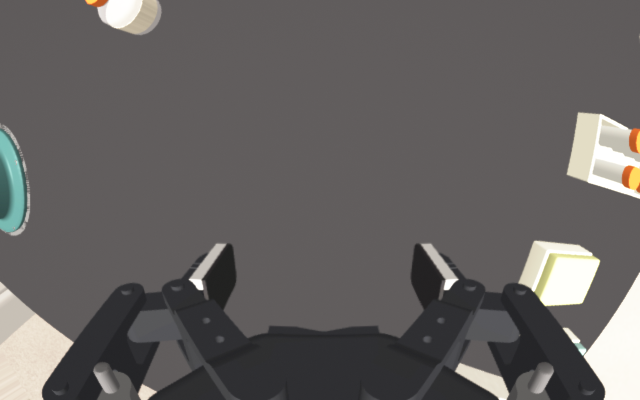

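View pics/cam.png

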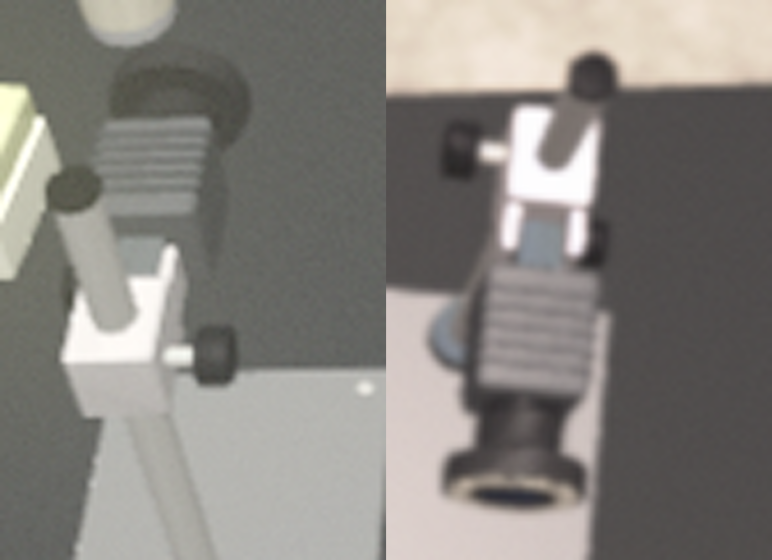

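The top view shows the lens ring facing down-image towards the robot, with the ribbed camera body behind it. The plate gives a stand yaw of about -8°. I'll fit the body's top plane for tilt, and work out the wrist camera mount so I can plan a look at the lens on the way.

```bash
python3 - <<'E'
from h import *
st=r.get_state(); w=dict(np.load("wrist0.npz")); Rt=rot(st["orientation"]).as_matrix()
print("cam in tool",Rt.T@(w["xyz"]-st["tool_pos"])); print(np.round(Rt.T@att(w),3)); print("toolR",np.round(Rt,3))
a=np.radians(-8.05); Rs=np.array([[np.cos(a),-np.sin(a),0],[np.sin(a),np.cos(a),0],[0,0,1]])
pc=np.array([.752,-.2138,0]); O=pc-Rs@[.035,0,0]; print("stand origin",O)
for c in ["scene","top"]:
    W=cloud(dict(np.load(f"{c}.npz"))); L=(W-O)@Rs
    b=(np.abs(L[...,1])<.05)&(L[...,2]>.15)&(np.abs(L[...,0])<.2); P=L[b]
    for x in np.arange(-.07,.12,.01):
        k=P[np.abs(P[:,0]-x)<.005]
        if len(k): print(c,round(x,3),len(k),"z",np.round(np.percentile(k[:,2],[10,50,90]),3),"y",np.round(np.percentile(k[:,1],[3,97]),3))
E
```

```text
cam in tool [ 0.0663067  -0.00080625 -0.14291544]
[[-0.    -0.964 -0.265]
 [ 1.    -0.    -0.001]
 [ 0.    -0.265  0.964]]
toolR [[ 0.905  0.426  0.   ]
 [ 0.426 -0.905 -0.   ]
 [-0.     0.    -1.   ]]
stand origin [ 0.71734488 -0.2088987   0.        ]
scene -0.05 55 z [0.243 0.255 0.259] y [-0.023  0.03 ]
scene -0.04 304 z [0.223 0.244 0.257] y [-0.027  0.029]
scene -0.03 56 z [0.235 0.245 0.248] y [-0.015  0.019]
scene -0.02 40 z [0.243 0.246 0.248] y [-0.013  0.014]
scene -0.01 58 z [0.24  0.253 0.255] y [-0.022  0.024]
scene 0.0 101 z [0.225 0.254 0.257] y [-0.023  0.024]
scene 0.01 113 z [0.232 0.255 0.257] y [-0.021  0.024]
scene 0.02 123 z [0.23  0.255 0.258] y [-0.02   0.024]
scene 0.03 116 z [0.223 0.256 0.258] y [-0.014  0.024]
scene 0.04 237 z [0.223 0.247 0.256] y [-0.011  0.024]
scene 0.05 61 z [0.224 0.241 0.243] y [-0.009  0.02 ]
scene 0.06 65 z [0.232 0.241 0.246] y [-0.026  0.017]
scene 0.07 48 z [0.228 0.24  0.247] y [-0.028  0.017]
scene 0.08 56 z [0.225 0.251 0.254] y [-0.005  0.018]
scene 0.09 137 z [0.232 0.253 0.333] y [-0.016  0.042]
scene 0.1 605 z [0.173 0.2
[... 279 characters left out ...]
y [-0.015  0.018]
top -0.01 138 z [0.227 0.248 0.255] y [-0.021  0.023]
top 0.0 109 z [0.248 0.254 0.257] y [-0.022  0.024]
top 0.01 106 z [0.25  0.255 0.258] y [-0.022  0.024]
top 0.02 110 z [0.25  0.255 0.259] y [-0.022  0.024]
top 0.03 104 z [0.247 0.256 0.259] y [-0.022  0.024]
top 0.04 80 z [0.252 0.255 0.258] y [-0.022  0.024]
top 0.05 30 z [0.237 0.241 0.244] y [-0.014  0.014]
top 0.06 106 z [0.232 0.241 0.247] y [-0.028  0.017]
top 0.07 92 z [0.238 0.243 0.251] y [-0.027  0.017]
top 0.08 98 z [0.234 0.251 0.255] y [-0.017  0.018]
top 0.09 232 z [0.24  0.28  0.332] y [-0.014  0.04 ]
top 0.1 137 z [0.235 0.251 0.333] y [-0.015  0.044]
top 0.11 50 z [0.237 0.25  0.254] y [-0.017  0.043]
```

```bash
python3 -m handwheel '[0.012,0.025,0.006,0,0,4.1,1, 0.012,0.025,0.006,0,0,4.1,1, 0.012,0.025,0.006,0,0,4.1,1, 0.012,0.025,0.006,0,0,4.1,1, 0.012,0.025,0.006,0,0,4.1,1, 0.012,0.025,0.006,0,0,4.1,1, 0.012,0.025,0.006,0,0,4.1,1, 0.012,0.025,0.006,0,0,4.1,1]' 60
python3 -m handwheel '[0.012,0.025,0.002,0,0,4.1,1, 0.012,0.025,0.002,0,0,4.1,1, 0.012,0.025,0.002,0,0,4.1,1, 0.012,0.025,0.002,0,0,4.1,1, 0.012,0.025,0.002,0,0,4.1,1, 0.012,0.025,0.002,0,0,4.1,1, 0.012,0.025,0.002,0,0,4.1,1, 0,0,0,0,0,0,1]'
python3 - <<'E'
from h import *
s=r.snapshot("wrist"); np.savez("wrist1.npz",**{k:np.array(s[k]) for k in s}); cv2.imwrite("pics/w1.png",s["img"])
for t in ["lens","flask"]: print(t,r.look_for(t,"wrist")[:2])
E
```

```text
time: 2.22
tool_pos: [0.3688, -0.3855, 0.2789]
orientation: [0.001, 0.872, 0.49, -0.003]
ft_force: [0.4, 0.5, 0.5]
finger_gap: 0.0855
time: 2.88
tool_pos: [0.4588, -0.196, 0.2979]
orientation: [0.005, 0.71, 0.704, -0.0]
ft_force: [0.5, 0.6, 0.3]
finger_gap: 0.0852
lens [{'xyz': [0.6744, -0.2047, 0.2477], 'conf': 0.85}]
flask [{'xyz': [0.7141, -0.2081, 0.0172], 'conf': 0.19}]
```

View pics/w1.png

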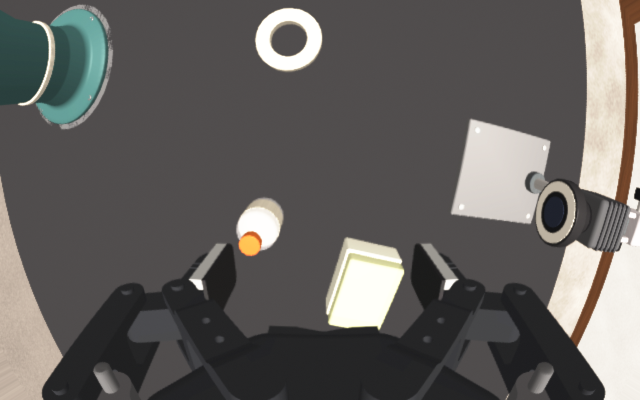

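The lens ring shows clearly at (556,211). I'll fit its plane and circle.

```bash
cat >> h.py <<'E'
def fcloud(s):
    d=s["depth"]; f=200/np.tan(np.radians(s["vertical_fov"])/2)
    v,u=np.indices(d.shape); x=(u-s["cx"])/f; y=(v-s["cy"])/f; t=np.hypot(x,y)+1e-9
    k=np.tan(t)/t
    w=np.stack([x*k*d,y*k*d,d],-1)@att(s).T+np.array(s["xyz"]); w[d==0]=np.nan
    return w
def plane(P,it=400,tol=.0015):
    rng=np.random.default_rng(0);best=None
    for _ in range(it):
        a,b,c=P[rng.choice(len(P),3,replace=False)]; n=np.cross(b-a,c-a)
        if np.linalg.norm(n)<1e-7: continue
        n/=np.linalg.norm(n); k=np.abs((P-a)@n)<tol
        if best is None or k.sum()>best.sum(): best=k
    Q=P[best]; c=Q.mean(0); n=np.linalg.svd(Q-c)[2][2]
    return c,n,best
E
python3 - <<'E'
from h import *
s=dict(np.load("wrist1.npz")); W=fcloud(s); g=s["img"].astype(int)
reg=np.zeros(g.shape[:2],bool); reg[172:255,528:590]=1
pale=reg&(g.min(-1)>130)&(W[...,2]>.15)&(W[...,0]<.72)
P=W[pale]; print(len(P))
c,n,k=plane(P); n*=np.sign(n[0]); print("ring plane",c,n,k.sum(),"yaw",np.degrees(np.arctan2(n[1],n[0])),"tilt",np.degrees(np.arcsin(n[2])))
# circle from ellipse on ray/plane: project all pale pts into plane
def fit(P,n):
    e1=np.cross([0,0,1],n);e1/=np.linalg.norm(e1);e2=np.cross(n,e1)
    q=np.c_[(P-c)@e1,(P-c)@e2]
    (x,y),rad=cv2.minEnclosingCircle((q*1000).astype(np.float32)); 
    return c+e1*x/1e3+e2*y/1e3,rad
print("circle",fit(P[k],n))
# all points near plane incl. dark rim
near=reg&(np.abs((W-c)@n)<.003)&(np.linalg.norm(W-c,axis=-1)<.04)
print(near.sum(),fit(W[near],n))
# with assumed dark lens centre
dark=reg&(g.max(-1)<60); 
cnts,_=cv2.findContours(pale.astype(np.uint8),cv2.RETR_EXTERNAL,cv2.CHAIN_APPROX_NONE); ct=max(cnts,key=cv2.contourArea); print(cv2.fitEllipse(ct))
# plate & body checks
b=(np.abs(W[...,0]-.75)<.1)&(np.abs(W[...,1]+.21)<.1)
pl=b&(np.abs(W[...,2]-.014)<.006)&(g.min(-1)>80); print("plate z",np.median(W[pl][:,2]))
E
```

```text
973
ring plane [ 0.66554833 -0.20191928  0.23228091] [ 0.989654   -0.13739684  0.04131658] 937 yaw -7.904032878411913 tilt 2.3679395334391162
circle (array([ 0.66553925, -0.20286272,  0.22936096]), 28.650903701782227)
2329 (array([ 0.66544206, -0.20350824,  0.2295423 ]), 31.957122802734375)
((555.256591796875, 211.86776733398438), (38.03766632080078, 60.57997512817383), 7.635934829711914)
plate z 0.014393614231543062
```

```bash
python3 -m handwheel '[0.010,0.028,-0.003,0,0,6.2,1, 0.010,0.028,-0.003,0,0,6.2,1, 0.010,0.028,-0.003,0,0,6.2,1, 0.010,0.028,-0.003,0,0,6.2,1, 0.010,0.028,-0.003,0,0,6.2,1, 0.010,0.028,-0.003,0,0,6.2,1, 0.010,0.028,-0.003,0,0,6.2,1, 0.010,0.028,-0.003,0,0,6.2,1]'
python3 -m handwheel '[0.010,0.028,-0.003,0,0,6.2,1, 0.010,0.028,-0.003,0,0,6.2,1, 0.010,0.028,-0.003,0,0,6.2,1, 0.010,0.028,-0.003,0,0,6.2,1, 0.010,0.028,-0.003,0,0,6.2,1, 0.010,0.028,-0.003,0,0,6.2,1, 0.010,0.028,-0.003,0,0,6.2,1, 0.010,0.025,-0.003,0,0,6.0,1]'
python3 -m handwheel '[0,0,0,0,0,0,1, 0,0,0,0,0,0,1, 0,0,0,0,0,0,1, 0,0,0,0,0,0,1, 0,0,0,0,0,0,1, 0,0,0,0,0,0,1, 0,0,0,0,0,0,1, 0,0,0,0,0,0,1]'
python3 - <<'E'
from h import *
s=r.snapshot("wrist"); np.savez("wrist2.npz",**{k:np.array(s[k]) for k in s}); cv2.imwrite("pics/w2.png",s["img"])
W=fcloud(s);print(r.get_state()["qpos"])
for t in ["flask_cap","flask"]:
  for o in r.look_for(t,"wrist")[:2]: print(t,o)
m=r.masks_of("flask","wrist")
if m:
    p=m[0]["pixels"];np.save("mw2.npy",p);P=W[p];print(m[0]["conf"],p.sum(),np.round(np.nanpercentile(P,[2,50,98],axis=0),4).tolist())
box=(np.abs(W[...,0]-.61)<.05)&(np.abs(W[...,1]-.244)<.05)
for lo,hi in [(.015,.058),(.09,.115)]:
    q=W[box&(W[...,2]>lo)&(W[...,2]<hi)]
    if len(q)>5: print(lo,len(q),cv2.minAreaRect((q[:,:2]*1000).astype(np.float32)),np.round(np.percentile(q,[2,50,98],axis=0),4).tolist())
Q=W[box&(W[...,2]>.012)&(W[...,2]<.055)]
c,n,k=plane(Q); print("face",c,n,k.sum(),np.degrees(np.arctan2(n[1],n[0])))
E
```

```text
time: 3.7
tool_pos: [0.5337, 0.0065, 0.2711]
orientation: [0.008, 0.359, 0.933, -0.004]
ft_force: [0.8, -0.1, -0.1]
finger_gap: 0.0857
time: 4.37
tool_pos: [0.6208, 0.219, 0.2416]
orientation: [0.009, -0.07, 0.998, -0.005]
ft_force: [-0.4, -0.2, 0.1]
finger_gap: 0.0855
time: 5.03
tool_pos: [0.6234, 0.2118, 0.2379]
orientation: [0.007, -0.064, 0.998, -0.007]
ft_force: [1.0, 0.4, -0.5]
finger_gap: 0.0856
[ 0.14443718  0.60982501 -0.78807056  1.54302454  0.47553277  1.17797517
  0.96212931]
flask_cap {'xyz': [0.5644, 0.2429, 0.0046], 'conf': 0.6}
flask {'xyz': [0.6068, 0.2434, 0.082], 'conf': 0.77}
flask {'xyz': [0.5645, 0.2407, 0.0075], 'conf': 0.37}
0.66 1995 [[0.5927, 0.22, 0.0065], [0.6056, 0.2429, 0.0793], [0.627, 0.2676, 0.1097]]
0.015 281 ((597.8997802734375, 239.18634033203125), (22.795242309570312, 57.296607971191406), 32.1541748046875) [[0.5919, 0.2187, 0.0165], [0.5955, 0.2397, 0.0365], [0.6198, 0.2676, 0.0577]]
0.09 743 ((615.8013916015625, 246.03892517089844), (27.894086837768555, 26.5852108001709), 7.676546096801758) [[0.603, 0.2334, 0.0936], [0.6144, 0.245, 0.1056], [0.6287, 0.2578, 0.1103]]
face [0.59504411 0.24312928 0.03364358] [-0.99227074 -0.1233561  -0.01349245] 208 -172.9135189462017
```

View pics/w2.png

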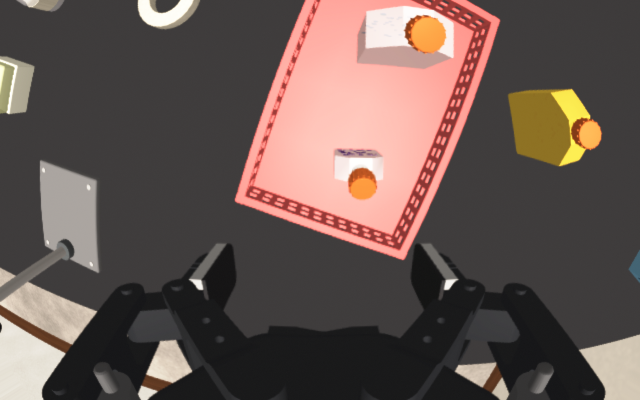

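The view shows the small flask at (360,165), with spots on its robot-side face at (357,153). The flask yaw is about 187.5° and the cap centre about (0.6165, 0.2457, 0.097). I'll align and descend.

```bash
python3 -m handwheel '[-0.003,0.017,0,0.4,0.4,0.2,1, -0.003,0.014,0,0.3,0.4,0.2,1, 0,0.002,-0.015,0,0,0,1, 0,0,-0.02,0,0,0,1, 0,0,-0.02,0,0,0,1, 0,0,-0.015,0,0,0,1, 0,0,0,0,0,0,1, 0,0,0,0,0,0,1]'
python3 - <<'E'
from h import *
s=r.get_state(); M=rot(s["orientation"]).as_matrix(); print(s["tool_pos"],M.round(4).tolist(),np.degrees(np.arctan2(M[1,0],M[0,0])),s["qpos"])
E
```

```text
time: 5.9
tool_pos: [0.6132, 0.2564, 0.1616]
orientation: [-0.001, -0.073, 0.997, 0.003]
ft_force: [0.7, 0.4, 0.5]
finger_gap: 0.0853
[0.61319841 0.25637576 0.16158577] [[-0.9894, -0.145, -0.003], [-0.145, 0.9894, 0.005], [0.0022, 0.0054, -1.0]] -171.66204089457332 [ 0.06207011  0.7031887  -0.75744886  1.5833045   0.52450121  1.06917124
  0.88224412]
```

```bash
python3 -m handwheel '[0.002,-0.005,-0.01,0.1,-0.1,-0.3,1, 0.001,-0.004,-0.015,0.1,-0.1,-0.2,1, 0,0,-0.015,0,0,0,1, 0,0,-0.015,0,0,0,1, 0,0,-0.012,0,0,0,1, 0,0,0,0,0,0,1, 0,0,0,0,0,0,1, 0,0,0,0,0,0,1]'

```

```text
time: 6.57
tool_pos: [0.617, 0.2485, 0.0902]
orientation: [0.002, -0.069, 0.998, 0.005]
ft_force: [0.6, 1.2, 0.3]
finger_gap: 0.0854
```

```bash
python3 -m handwheel '[0,-0.002,-0.004,-0.3,0.1,0,1, 0,-0.001,-0.004,-0.2,0.1,0,1, 0,0,-0.001,0,0,0,1, 0,0,0,0,0,0,1, 0,0,0,0,0,0,0.3, 0,0,0,0,0,0,-0.2, 0,0,0,0,0,0,-0.6, 0,0,0,0,0,0,-1]' 60
python3 -m handwheel '[0,0,0,0,0,0,-1, 0,0,0,0,0,0,-1, 0,0,0,0,0,0,-1, 0,0,0,0,0,0,-1, 0,0,0,0,0,0,-1, 0,0,0,0,0,0,-1, 0,0,0,0,0,0,-1, 0,0,0,0,0,0,-1]'

```

```text
time: 7.23
tool_pos: [0.6188, 0.2466, 0.0835]
orientation: [0.002, -0.069, 0.998, 0.001]
ft_force: [0.9, -1.0, -0.3]
finger_gap: 0.0385
time: 7.9
tool_pos: [0.619, 0.2465, 0.0839]
orientation: [0.003, -0.069, 0.998, 0.001]
ft_force: [1.0, 0.6, -1.3]
finger_gap: 0.023
```

```bash
python3 -m handwheel '[0,0,0.01,0,0,0,-1, 0,0,0.02,0,0,0,-1, 0,0,0.025,0,0,0,-1, 0,0,0.025,0,0,0,-1, 0,0,0.025,0,0,0,-1, 0,0,0.02,0,0,0,-1, 0,0,0.01,0,0,0,-1, 0,0,0,0,0,0,-1]'
python3 - <<'E'
from h import *
s=r.snapshot("wrist"); np.savez("wrist3.npz",**{k:np.array(s[k]) for k in s})
cv2.imwrite("pics/w3.png",np.vstack([cv2.resize(s["img"][180:400,200:440],None,fx=2.6,fy=2.6)]))
print(r.get_state()["finger_gap"],r.get_state()["tool_pos"],r.get_state()["qpos"])
E
```

```text
time: 8.57
tool_pos: [0.616, 0.2464, 0.2268]
orientation: [0.001, -0.069, 0.998, 0.001]
ft_force: [-0.3, 0.9, -0.5]
finger_gap: 0.0232
0.02279088258210737 [0.61576831 0.24623696 0.22574328] [ 0.09634449  0.63686443 -0.79082101  1.53494016  0.47499848  1.16944734
  0.92614131]
```

View pics/w3.png

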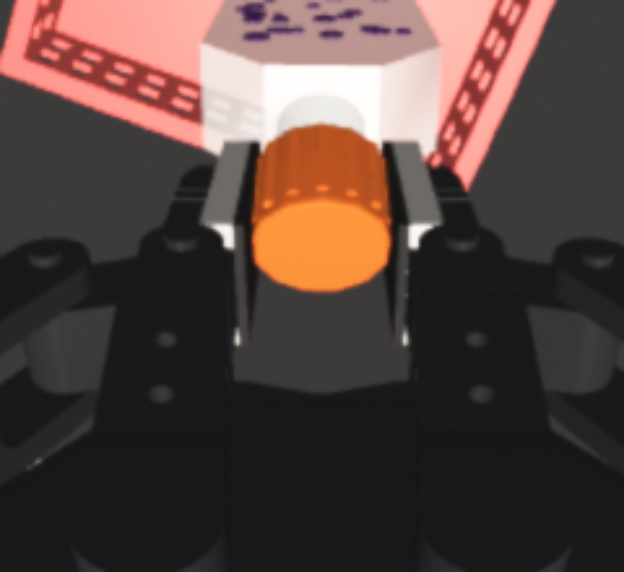

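The cap is held squarely between the pads, with the spotted growth face visible above it at the top of the crop. Next I'll measure the flask pose in the tool frame and compute the target.

```bash
cat > goal.py <<'E'
from h import *
L=np.array([.666,-.2028,.229]); YAW,TILT=np.radians([-8.0,2.6])
RL=(R.from_euler('z',YAW)*R.from_euler('y',-TILT)).as_matrix()  # lens axes; x has +z component
Ft=L+RL@[-.15,0,0]
E
python3 - <<'E'
from goal import *
s=dict(np.load("wrist3.npz")); st=r.get_state(); Rt=rot(st["orientation"]).as_matrix()
T=(fcloud(s)-st["tool_pos"])@Rt
m=(np.abs(T[...,1])<.035)&(T[...,2]>.012)&(T[...,2]<.09)&(T[...,0]>-.03)&(T[...,0]<.04)
print(m.sum())
f=m&(T[...,2]>.02)&(T[...,0]>.005)
for lo in np.arange(.0,.085,.008):
    k=T[m&(np.abs(T[...,2]-lo)<.004)]
    if len(k)>5: print(round(lo,3),len(k),np.round(np.percentile(k[:,0],[5,50,95]),4),np.round(np.percentile(k[:,1],[2,98]),4))
c,n,k=plane(T[f]); n*=np.sign(n[0]); print("face in tool",c,n,k.sum())
print("RL",RL.round(4).tolist(),"face target",Ft)
E
```

```text
2748
0.016 1044 [0.0029 0.0183 0.0241] [-0.0246  0.0259]
0.024 370 [0.0232 0.0239 0.0245] [-0.0241  0.0252]
0.032 261 [0.0234 0.0238 0.0245] [-0.0239  0.0249]
0.04 269 [0.0232 0.024  0.0246] [-0.0233  0.0251]
0.048 249 [0.0233 0.0239 0.0248] [-0.0239  0.0245]
0.056 162 [0.0236 0.024  0.0245] [-0.0234  0.0254]
0.064 205 [0.0234 0.0239 0.0247] [-0.0237  0.0238]
0.072 144 [0.0233 0.0241 0.0247] [-0.0239  0.0249]
0.08 44 [0.0236 0.0239 0.0241] [-0.0199  0.0177]
face in tool [0.02394441 0.00061907 0.04448454] [ 0.99984939  0.01712128 -0.00284059] 1704
RL [[0.9892, 0.1392, -0.0449], [-0.139, 0.9903, 0.0063], [0.0454, -0.0, 0.999]] face target [ 0.5176127  -0.18194553  0.22219555]
```

```bash
python3 -m handwheel '[0,-0.008,0.004,0,0,-4,-1, -0.003,-0.015,0.006,0,0,-6.5,-1, -0.004,-0.016,0.006,0,0,-6.5,-1, -0.004,-0.016,0.006,0,0,-6.5,-1, -0.004,-0.016,0.006,0,0,-6.5,-1, -0.004,-0.016,0.006,0,0,-6.5,-1, -0.004,-0.016,0.004,0,0,-6.5,-1, -0.004,-0.016,0.002,0,0,-6.5,-1]'
python3 -m handwheel '[-0.004,-0.016,0,0,0,-6.5,-1, -0.004,-0.016,0,0,0,-6.5,-1, -0.004,-0.016,0,0,0,-6.5,-1, -0.004,-0.016,0,0,0,-6.5,-1, -0.004,-0.016,0,0,0,-6.5,-1, -0.004,-0.016,0,0,0,-6.5,-1, -0.004,-0.016,0,0,0,-6.5,-1, -0.004,-0.016,0,0,0,-6.5,-1]'
cat >> goal.py <<'E'
def todo(fx=np.array([.99985,.0171,-.0028]),p=np.array([.024,.0006,.0499]),wide=False):
    st=r.get_state(); M=rot(st["orientation"]).as_matrix()
    z=np.array([0,0,-1.])-fx*(-fx[2]); z/=np.linalg.norm(z); F=np.c_[fx,np.cross(z,fx),z]
    G=RL@F.T; rv=R.from_matrix(G@M.T).as_rotvec(degrees=True)
    print("t",st["time"],"shift mm",((Ft-G@p-st["tool_pos"])*1000).round(1),"turn",rv.round(2),"gap",st["finger_gap"].round(4),"q",st["qpos"].round(2),"goal",(Ft-G@p).round(4))
E
python3 -c "from goal import *; todo()"
```

```text
time: 9.28
tool_pos: [0.5805, 0.1246, 0.2534]
orientation: [-0.009, 0.369, 0.929, 0.001]
ft_force: [-0.1, -0.3, 0.1]
finger_gap: 0.0229
time: 9.95
tool_pos: [0.5396, -0.0124, 0.2409]
orientation: [-0.017, 0.755, 0.655, -0.0]
ft_force: [-0.5, 0.1, -0.4]
finger_gap: 0.0232Traceback (most recent call last):
  File "<string>", line 1, in <module>
    from goal import *; todo()
                        ~~~~^^
  File "goal.py", line 9, in todo
    print("t",st["time"],"shift mm",((Ft-G@p-st["tool_pos"])*1000).round(1),"turn",rv.round(2),"gap",st["finger_gap"].round(4),"q",st["qpos"].round(2),"goal",(Ft-G@p).round(4))
                                                                                                     ^^^^^^^^^^^^^^^^^^^^^^
AttributeError: 'float' object has no attribute 'round'
```

```bash
sed -i 's/st\["finger_gap"\].round(4)/round(st["finger_gap"],4)/' goal.py; python3 -c "from goal import *; todo()"
```

```text
t 9.95 shift mm [ -47.8 -165.7   30.1] turn [ -0.49  -2.07 -88.92] gap 0.0232 q [ 0.33  0.32 -0.43  1.83  0.12  1.04 -0.29] goal [ 0.4918 -0.1781  0.271 ]
```

```bash
python3 -m handwheel '[-0.003,-0.012,0.005,0,0,-6.5,-1, -0.003,-0.012,0.005,0,0,-6.5,-1, -0.003,-0.012,0.005,0,0,-6.5,-1, -0.003,-0.012,0.005,0,0,-6.5,-1, -0.003,-0.012,0.005,0,0,-6.5,-1, -0.003,-0.012,0.005,0,0,-6.5,-1, -0.003,-0.012,0.005,0,0,-6.5,-1, -0.003,-0.012,0.004,0,0,-6.5,-1]'
python3 -m handwheel '[-0.003,-0.01,0.002,0,0,-6,-1, -0.003,-0.01,0.002,0,0,-5,-1, -0.002,-0.006,0,0,0,-4,-1, -0.002,-0.004,0,0,0,-3,-1, 0,-0.002,0,0,0,-1,-1, 0,0,0,0,0,0,-1, 0,0,0,0,0,0,-1, 0,0,0,0,0,0,-1]'
python3 -c "from goal import *; todo()"
```

```text
time: 10.62
tool_pos: [0.505, -0.1159, 0.2671]
orientation: [-0.024, 0.972, 0.233, -0.002]
ft_force: [0.3, 0.4, -0.6]
finger_gap: 0.0229
time: 11.28
tool_pos: [0.4878, -0.1528, 0.2618]
orientation: [-0.026, 0.998, 0.056, -0.006]
ft_force: [0.1, 0.0, 0.3]
finger_gap: 0.023
t 11.2833 shift mm [  3.9 -25.4   9.2] turn [ -3.06  -2.98 -13.47] gap 0.023 q [ 0.4   0.23 -0.16  1.88 -0.01  1.07 -1.21] goal [ 0.4918 -0.1781  0.271 ]
```

```bash
python3 -m handwheel '[0.001,-0.006,0.003,-0.8,-0.8,-3.5,-1, 0.001,-0.006,0.003,-0.8,-0.8,-3.5,-1, 0.001,-0.006,0.002,-0.7,-0.7,-3,-1, 0,-0.004,0.001,-0.5,-0.5,-2,-1, 0,-0.002,0,-0.2,-0.2,-1,-1, 0,0,0,0,0,0,-1, 0,0,0,0,0,0,-1, 0,0,0,0,0,0,-1]'
python3 - <<'E'
from goal import *; todo()
st=r.get_state(); Rt=rot(st["orientation"]).as_matrix()
for c in ["wrist","top","scene"]:
    s=r.snapshot(c); W=fcloud(s) if c=="wrist" else cloud(s); np.savez(c+"4.npz",**{k:np.array(s[k]) for k in s})
    T=(W-st["tool_pos"])@Rt
    m=(np.abs(T[...,1])<.03)&(T[...,2]>.022)&(T[...,2]<.09)&(T[...,0]>.012)&(T[...,0]<.035)
    if m.sum()<40: print(c,m.sum()); continue
    P=T[m]; cc,n,k=plane(P); n*=np.sign(n[0])
    print(c,len(P),k.sum(),"face tool",cc.round(4),n.round(4),"zmax",np.percentile(P[k][:,2],98),"y",np.percentile(P[k][:,1],[1,99]).round(4))
E
```

```text
time: 11.95
tool_pos: [0.4917, -0.1735, 0.269]
orientation: [0.001, 0.998, -0.056, 0.021]
ft_force: [-0.8, 0.6, -0.3]
finger_gap: 0.023
t 11.95 shift mm [ 0.1 -4.7  2. ] turn [-0.1  -0.04 -0.63] gap 0.023 q [ 0.38  0.2  -0.12  1.9   0.02  1.01 -1.42] goal [ 0.4918 -0.1781  0.271 ]
wrist 1661 1661 face tool [ 0.0222 -0.0006  0.046 ] [ 0.9998  0.0182 -0.0034] zmax 0.0773234901761969 y [-0.0254  0.0244]
top 1
scene 442 303 face tool [ 0.023  -0.0023  0.0511] [0.9995 0.0313 0.0011] zmax 0.07881808702183733 y [-0.0266  0.0237]
```

```bash
sed -i 's/p=np.array(\[.*\]),wide/p=np.array([.023,-.0003,.0495]),wide/' goal.py
python3 -m handwheel '[0,-0.002,0.001,0,0,-0.3,-1, 0,-0.002,0.001,0,0,-0.2,-1, 0,0,0,0,0,0,-1, 0,0,0,0,0,0,-1, 0,0,0,0,0,0,-1, 0,0,0,0,0,0,-1, 0,0,0,0,0,0,-1, 0,0,0,0,0,0,-1]'
python3 - <<'E'
from goal import *; todo()
s=dict(np.load("scene4.npz")); W=cloud(s); Q=(W-L)@RL  # lens frame
for nm,b in [("flask",(np.abs(Q[...,0]+.15)<.04)&(np.abs(Q[...,1])<.04)&(Q[...,2]>-.04)&(Q[...,2]<.025)),("ring",(np.abs(Q[...,0])<.025)&(np.abs(Q[...,1])<.04)&(np.abs(Q[...,2])<.04))]:
    P=Q[b]; print(nm,len(P),np.percentile(P,[1,10,50,90,99],axis=0).round(4).tolist())
T=dict(np.load("top.npz")); Q=(cloud(T)-L)@RL; P=Q[(np.abs(Q[...,0])<.025)&(np.abs(Q[...,1])<.04)&(np.abs(Q[...,2])<.04)]
print("top ring",len(P),np.percentile(P,[1,10,50,90,99],axis=0).round(4).tolist())
cv2.imwrite("pics/s4.png",cv2.resize(s["img"][120:340,120:340],(590,590),interpolation=cv2.INTER_CUBIC))
E
```

```text
time: 12.77
tool_pos: [0.4917, -0.1782, 0.2711]
orientation: [0.001, 0.998, -0.061, 0.021]
ft_force: [-0.2, -0.2, -0.9]
finger_gap: 0.023
t 12.7667 shift mm [ 1.  -1.  -0.4] turn [-0.11 -0.06 -0.06] gap 0.023 q [ 0.39  0.2  -0.11  1.89  0.02  1.02 -1.42] goal [ 0.4927 -0.1791  0.2707]
flask 456 [[-0.1737, -0.0183, -0.0316], [-0.1545, -0.0131, -0.0257], [-0.152, 0.0094, -0.0026], [-0.15, 0.0314, 0.0195], [-0.1484, 0.0328, 0.0244]]
ring 403 [[0.0022, -0.0269, -0.0207], [0.0063, -0.0196, -0.0034], [0.0143, 0.0087, 0.0161], [0.0177, 0.0265, 0.0277], [0.0244, 0.0312, 0.0304]]
top ring 342 [[0.0006, -0.0271, -0.0246], [0.0013, -0.0186, -0.0077], [0.0052, 0.0037, 0.0163], [0.0201, 0.0249, 0.0291], [0.0244, 0.0315, 0.0327]]
```

View pics/s4.png

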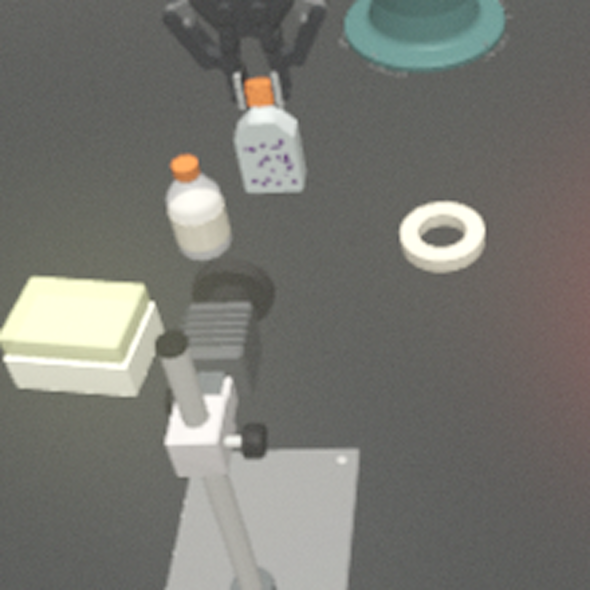

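The scene crop shows the spotted growth face towards the lens with the cap up. The other objects look undisturbed. One last 1 mm nudge, let it settle, then verify.

```bash
python3 -m handwheel '[0.001,0,0,0,0,0,-1, 0,0,0,0,0,0,-1, 0,0,0,0,0,0,-1, 0,0,0,0,0,0,-1, 0,0,0,0,0,0,-1, 0,0,0,0,0,0,-1, 0,0,0,0,0,0,-1, 0,0,0,0,0,0,-1]'
python3 - <<'E'
from goal import *; todo(); st=r.get_state(); print("qvel",np.abs(st["qvel"]).max()); Rt=rot(st["orientation"]).as_matrix()
s=r.snapshot("wrist"); T=(fcloud(s)-st["tool_pos"])@Rt
P=T[(np.abs(T[...,1])<.03)&(T[...,2]>.022)&(T[...,2]<.09)&(T[...,0]>.012)&(T[...,0]<.035)]; c,n,k=plane(P); n*=np.sign(n[0]); print("wrist face normal in lens axes",RL.T@Rt@n, "pt",RL.T@(st["tool_pos"]+Rt@c-L))
s=r.snapshot("scene"); Q=(cloud(s)-L)@RL
P=Q[(np.abs(Q[...,0]+.15)<.02)&(np.abs(Q[...,1])<.04)&(Q[...,2]>-.04)&(Q[...,2]<.025)]; c,n,k=plane(P); print("scene face",c,n*np.sign(n[0]),np.percentile(P[k],[1,99],axis=0).round(4).tolist())
for t in ["big_flask","bottle","tip_box","tape_roll"]: print(t,[o["xyz"] for o in r.look_for(t,"scene")][:3])
E
```

```text
time: 13.43
tool_pos: [0.4928, -0.178, 0.271]
orientation: [0.001, 0.998, -0.061, 0.021]
ft_force: [0.4, 0.1, -0.8]
finger_gap: 0.023
t 13.4333 shift mm [-0.2 -1.2 -0.4] turn [-0.11 -0.06 -0.08] gap 0.023 q [ 0.39  0.2  -0.11  1.89  0.02  1.02 -1.43] goal [ 0.4927 -0.1791  0.2707]
qvel 0.0017690707952190755
wrist face normal in lens axes [ 9.99999803e-01 -2.32609074e-04 -5.82882422e-04] pt [-0.1508655   0.00152448  0.00370926]
scene face [-0.15026358  0.00220264 -0.003044  ] [ 0.99992232  0.00359545 -0.01193411] [[-0.1519, -0.0226, -0.0299], [-0.1487, 0.0276, 0.0242]]
big_flask [[0.4844, 0.2625, 0.0766], [0.3025, 0.3345, 0.0867], [0.5334, 0.4657, 0.0732]]
bottle [[0.3886, -0.2722, 0.0638]]
tip_box [[0.5488, -0.3771, 0.0694]]
tape_roll [[0.4289, -0.0231, 0.0168]]
```

```bash
python3 -c "from workcell import r; print(r.job_done())"
```

```text
the job is handed in; nothing more can be done
None
```

I lifted the small flask out of the basket by its cap and turned it about 196° so its growth face looks into the bench camera's lens. The arm is holding it there, cap uppermost, and I handed the job in at about 14 s of the 42 s allowed.

**Last checks**
- **Distance:** the face is 150–151 mm from the lens, by both the wrist and scene cameras.
- **Squareness:** within 0.1° by the wrist camera and about 0.7° by the scene camera. Both are measured against a lens tilt that I fitted as 2.4° from the lens ring and roughly 3° from the camera body; I used 2.6°.
- **Centring, up and down:** within about 1 mm, taken from the foot of the flask at about -30 mm.
- **Centring, sideways:** 1.5–2.5 mm off the lens centre from the wrist picture. The scene and top views put the lens about 2 mm to that same side, so I left it; the true offset is probably under 2 mm.
- **Stillness and grip:** joint speeds were below 0.002 rad/s. The finger gap stayed steady at 23 mm, although the cap is given as 25 mm.
- **Other things:** the big flask, bottle, tip box and tape roll read within about 6 mm of their first positions, roughly the detectors' accuracy. Nothing touched the camera or its stand that I could see; I did not measure the stand again at the end.

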